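# Close the sample pot at the wafer inspection bench

### The job

The lid of the larger sample pot, the one clamped in the square holder plate, only sits on top of its thread. Take the lid by its bar, turn it back (anticlockwise seen from above) until it drops into the thread, then screw it forward (clockwise) fully home, so that the bar is in line with the two raised ribs on the pot, and let go. Leave the small pot and the flat wafer tub where they are.

Things in the scene. Friction and masses are not known exactly. Their poses are not given: they have to be found in the camera images.
- pot: Larger pot, black, 80 mm wide, fixed on a 100 mm square plate; two white ribs mark its +x and -x. Origin: under the plate, on the axis, z up. Angles here: lid bar anticlockwise (from above) of pot x. Start 6 to 16, lid on top of the thread, a stop at 0. Between 30 and 66 (best 48; stop at 68) the lid can sink 14 mm, the gripper following; then clockwise to the firm stop at 0, within 3.
- lid_bar (a point): Centre, half-way up, of the black bar on the larger pot's grey lid (64 mm wide, 90 g, loose, 2 to 3 mm side play). Bar: 56 mm long along x, 14 thick along y, 26 high (z up), standing on the lid's flat disc, whose top is 13 mm below this point; the skirt ends 38 mm below it. This point is 112 mm above the pot's origin at the start, 98 mm once the lid has dropped and when closed.
- small_pot_center (a point): Bystander: a smaller pot, already closed, standing loose on the table; black, 48 mm diameter, 79 mm high, grey lid 42 mm in diameter with a small black bar. Point: on its axis, 40 mm above its underside.
- wafer_tub_center (a point): Bystander: a flat round wafer tub, loose on the table, 112 mm diameter, 27 mm high, black base and grey lid. Point: on its axis, half-way up.
There are look-alikes about, which are no part of the job. Leave any red look-alike of the part that bears lid_bar alone. What is shaped like the pot but red is not meant.

How it is judged:
On the way:
1. the lid has dropped into the thread while its bar is still at least 20 degrees away from the line of the ribs (z of lid_bar in the frame of pot below 0.104 m and horizontal distance between lid_bar and pot below 0.012 m and angle between the x axis of lid_bar and the x axis of pot, either way round above 0.35 rad), for 0.05 s.
At the end, for the whole second after the job is handed in: The lid is down on the pot's shoulder (bar centre 98 mm above the pot's origin, within about 4 mm), upright, on the pot's axis within 10 mm, its bar within 12 degrees of the line of the two ribs (z of lid_bar in the frame of pot between 0.094 and 0.1015 m and horizontal distance between lid_bar and pot below 0.01 m and angle between the x axis of lid_bar and the x axis of pot, either way round below 0.21 rad and angle between lid_bar's own z axis and vertical below 0.15 rad); the robot touches nothing.
It fails at once if the small pot is moved by more than 30 mm or tipped over (distance of small_pot_center from where it was at the start of the episode above 0.03 m or angle between small_pot_center's own z axis and vertical above 0.6 rad).
It fails at once if the wafer tub is moved by more than 30 mm (distance of wafer_tub_center from where it was at the start of the episode above 0.03 m).
It also fails if it takes over 35 s, if anything falls off the work surface, if the arm or the gripper's body presses on something with over 40 N, if the wrist force passes 120 N, or if a joint passes its speed limit or range.

### The arm

A 6-joint arm with a two-finger parallel gripper is mounted at the origin on the work surface. World frame = base frame: x ahead of the robot, y to its left, z up, the work surface at z = 0. Lengths are in m, angles in rad, forces in N, time in s.
With the tool pointing down it reaches from about 0.25 to 0.725 m from the base axis. Payload 4 kg.
Tool frame: the origin (TCP) lies midway between the tips of the shut fingers; the grasp point (between the pads) lies 19 mm behind it; z points along the fingers, y is the line along which they close (so a half turn about z gives the same grasp; the last joint's range is limited). The gripper opens to 85 mm and grips with 20 to 120 N. Pads are 22 mm wide; open, the fingers measure 114 mm over their backs; the gripper's body (76 mm by 85 mm) begins 54 mm behind the grasp point. The pads swing forward as they close: fully open they stand 13 mm farther back than shut.
Start: joints at [-1.265, 0.241, 0.005, 1.335, 0, 1.571], TCP at [0.151, -0.477, 0.231] pointing down, gripper open.
Joint ranges: [-2.72, 2.72], [-1.05, 1.87], [-1.09, 1.28], [-1.99, 2.15], [-1.42, 1.44], [-3.14, 3.14]. Speed limits (rad/s): [2.79, 2.79, 3.14, 3.14, 3.14, 3.14].

### API

Orientations are given as a unit quaternion [x, y, z, w].
In Python, from workcell import bot gives the robot as it stands.
- The arm moves only by the tool move_arm, never from a script. Its argument "motion" is a list of rows, each an object of numbers: "x", "y", "z": the shift along the tool's x, y, z in cm; "yaw": the turn about the tool's z in degrees. A call has 1 to 20 rows; each row is the pose to reach, as a shift and turn from the pose commanded when the call began, along the tool's axes at that moment; what a row does not reach only later rows make up. A row lasts 1/8 s, in which the tool goes at most 62.5 mm and 10.7 degrees, less where a joint would pass 70% of its speed; a pose out of reach is approached as far as the arm can. A call with a gripper value outside its range is refused whole. "gripper" is the opening, from -1 (shut) to 1 (fully open), set as the call begins (left out, the last holds). The fingers move at their own pace and stop on an object; the grip force is fixed at half the most. Time passes only in rows, so rows that repeat a pose let the fingers close. It gives the time, the measured TCP pose, the force, the opening and the grip force at its end, in the units of the state.
- bot.get_obs(): the state, without advancing time (a new reading comes with each control period).
- bot.camera(name): name is "scene" or "top" or "wrist"; returns the picture (400x640x3 uint8, blue, green, red); there is no depth.
- bot.camera_model(name): a dict with "K" (3x3 intrinsics, pixels), "world_from_camera" (4x4, takes a point from camera to world coordinates). Camera axes: x right, y down, z forward; pixel columns grow to the right and rows downward; lengths in m; the calibration is good to about 2 mm. A picture is of the moment at which its call begins: read the wrist's pose just before it. camera_model takes no time and is no camera call; for the wrist camera it gives the pose at the moment of the call.
- bot.job_done(): hands the job in; it is judged then, once.
Trained networks look in the newest picture that a camera, given by its name, has taken for a name from the list of things; names that differ only in an ending like _2 or _b are one class to them, and where a whole thing is asked for, a point or a joint stands for the part that bears it (a point fixed in the world has none). Each returns a list of dicts, best first, with "score" (0 to 1); they miss things now and then, are a little off and sometimes report something else, mostly with a low value. They report only what shows in the picture. A call takes as long as a camera call. They do not tell look-alikes from the thing itself.
- bot.cut_out(camera, name): "mask" (400x640 bool, what is visible of it) and "centre" ([row, column] in pixels, amid what is visible of it).
The state is a dict: "clock": time; "joint_pos": joint angles; "joint_vel": joint speeds; "tau": joint torques, N m; "eef_pos": TCP position; "tool_rot": TCP orientation; "ft_force": force on the tool from outside, world axes, zero at the start; "ft_torque": the same for the moment, N m; "grip_width": finger opening in m; "grasp_force": force on a finger pad.
Only numpy, scipy, OpenCV 4.12 (cv2) and the standard library are available. Lean on these libraries where they do the work, as an engineer would, in place of code of your own. Each camera call takes 0.05 s, during which the arm holds its last target. There are 200 camera calls.

## Working session

There is one attempt and no reset: what is moved stays moved. The work goes in short steps, Python scripts to look and compute and a tool call to move; the robot and the scene stay as the last step left them, time stands still between calls to the robot, and variables do not carry over. Pictures are saved under pics/ and viewed, at most 10 in all, crops included, and the job is handed in when it is done.

Besides the shell and the picture viewer there is one more tool, called after ">>>" in YAML: its name, and indented under it one key for each argument. move_arm: Moves the arm, as the interface text tells. Its arguments: {"type":"object","properties":{"motion":{"type":"array"},"gripper":{"type":"number"}},"required":["motion"]}

```bash
mkdir -p pics; cat > h.py <<'E'
import numpy as np, cv2
from workcell import bot
def ray(cam,px,z):
    m=bot.camera_model(cam);K=np.array(m["K"]);T=np.array(m["world_from_camera"])
    d=T[:3,:3]@np.linalg.solve(K,[px[0],px[1],1.]);o=T[:3,3]
    return o+d*(z-o[2])/d[2]
def proj(cam,P):
    m=bot.camera_model(cam);K=np.array(m["K"]);T=np.linalg.inv(np.array(m["world_from_camera"]))
    p=K@(T[:3,:3]@np.asarray(P)+T[:3,3]);return p[:2]/p[2]
E
python3 - <<'E'
from h import *
np.set_printoptions(precision=3,suppress=True)
o=bot.get_obs();print(o["clock"],o["eef_pos"],o["tool_rot"])
ims=[]
for c in("top","scene"):
    im=bot.camera(c);cv2.imwrite(f"pics/{c}0.png",im)
    print(c,np.array(bot.camera_model(c)["world_from_camera"]),bot.camera_model(c)["K"][0])
    for n in("pot","lid_bar","small_pot_center","wafer_tub_center"):
        for d in bot.cut_out(c,n):
            if d["score"]<.2: continue
            ce=d["centre"];m=d["mask"];print(c,n,round(d["score"],2),np.round(ce),m.sum(),im[m].mean(0).round(),ray(c,ce[::-1],.1)[:2])
E
```

```text
0.0 [ 0.15  -0.476  0.23 ] [ 0.988  0.152 -0.    -0.001]
top [[ 0.004 -0.997  0.075  0.54 ]
 [-1.    -0.005 -0.019  0.021]
 [ 0.02  -0.075 -0.997  0.847]
 [ 0.     0.     0.     1.   ]] [433.882   0.    319.629]
top pot 0.72 [124. 320.] 2524 [ 64.  72. 242.] [0.718 0.007]
top pot 0.69 [217. 315.] 1654 [209. 208. 208.] [0.557 0.015]
top lid_bar 0.89 [203. 318.] 1022 [194. 191. 195.] [0.581 0.009]
top lid_bar 0.69 [252. 419.] 702 [127. 125. 125.] [ 0.497 -0.163]
top lid_bar 0.64 [264. 339.] 936 [ 71.  77. 209.] [ 0.477 -0.026]
top small_pot_center 0.7 [250. 420.] 671 [129. 126. 128.] [ 0.5   -0.166]
top wafer_tub_center 0.66 [250. 193.] 2860 [243. 244. 241.] [0.499 0.223]
scene [[-0.062  0.857 -0.511  1.097]
 [ 0.998  0.059 -0.023  0.041]
 [ 0.011 -0.512 -0.859  0.89 ]
 [ 0.     0.     0.     1.   ]] [463.353   0.    318.62 ]
scene pot 0.84 [266. 305.] 2556 [ 83.  87. 243.] [0.776 0.005]
scene pot 0.67 [208. 315.] 1396 [163. 164. 165.] [0.654 0.015]
scene lid_bar 0.73 [155. 304.] 653 [ 64.  67. 195.] [ 0.528 -0.016]
scene lid_bar 0.65 [182. 315.] 829 [154. 152. 159.] [0.595 0.012]
scene small_pot_center 0.67 [156. 234.] 593 [96. 94. 97.] [ 0.542 -0.161]
scene small_pot_center 0.52 [209. 318.] 1453 [163. 164. 165.] [0.655 0.021]
scene wafer_tub_center 0.91 [175. 418.] 1776 [219. 223. 220.] [0.561 0.221]
```

View pics/top0.png

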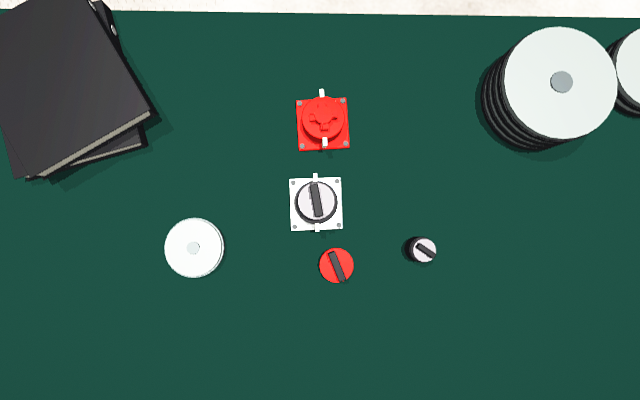

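View pics/scene0.png

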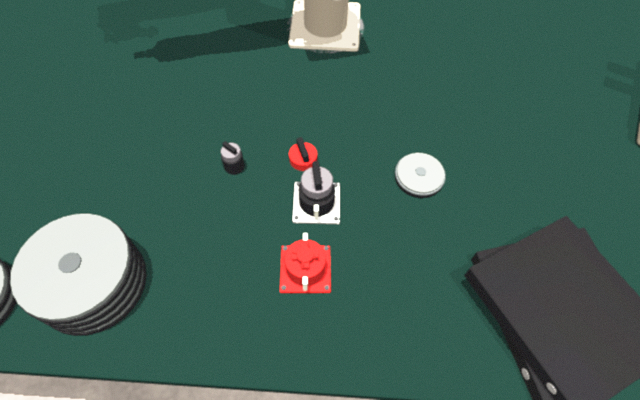

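The larger pot is the white-plate one at top (316,203). The things that could be confused with it are the red lid (336,265), the red pot (322,124) and the small pot (424,250). I choose the grey lid at (318,203) and check it in a close crop.

```bash
python3 - <<'E'
from h import *
np.set_printoptions(precision=4,suppress=True)
im=bot.camera("top");sc=bot.camera("scene")
g=im.max(2)
# lid bar: dark pixels inside lid
def comp(mask,seed):
    n,l,s,c=cv2.connectedComponentsWithStats(mask.astype(np.uint8));
    return l==l[seed]
for cam,I,ce,b in(("top",im,(203,318),0),("scene",sc,(182,315),0)):
    ds=[d for d in bot.cut_out(cam,"lid_bar")]
    d=min(ds,key=lambda d:np.hypot(*(np.array(d["centre"])-ce)))
    hull=np.zeros((400,640),np.uint8)
    pts=np.argwhere(d["mask"])[:,::-1].astype(np.int32);cv2.fillConvexPoly(hull,cv2.convexHull(pts),1)
    hull=cv2.erode(hull,np.ones((3,3)))
    m=(hull>0)&(I.max(2)<90)
    q=np.argwhere(m)[:,::-1].astype(np.float32)
    W=np.array([ray(cam,p,.125)[:2] for p in q]);r=cv2.minAreaRect(q)
    c=W.mean(0);w,v=np.linalg.eigh(np.cov(W.T));v=v[:,1]*np.sign(v[0,1])
    print(cam,"bar",len(q),c,"ang",np.degrees(np.arctan2(v[1],v[0])),"len",4*np.sqrt(3*w)/2)
# plate: white pixels
m=np.zeros((400,640),np.uint8);m[170:236,284:348]=(im[170:236,284:348].min(2)>150)
q=np.argwhere(cv2.morphologyEx(m,cv2.MORPH_OPEN,np.ones((3,3))))[:,::-1].astype(np.float32)
box=cv2.boxPoints(cv2.minAreaRect(q));B=np.array([ray("top",p,.008)[:2] for p in box]);print(B,B.mean(0))
for i in range(4):
    e=B[(i+1)%4]-B[i];print(np.hypot(*e),np.degrees(np.arctan2(e[1],e[0])))
a=cv2.resize(im[165:240,280:352],None,fx=7,fy=7,interpolation=cv2.INTER_CUBIC)
cv2.imwrite("pics/crop.png",a)
E
```

```text
top bar 73 [0.5816 0.014 ] ang 10.56059601550788 len [0.0194 0.06  ]
scene bar 167 [0.5959 0.0147] ang 9.782451821081452 len [0.0125 0.0622]
[[ 0.6422  0.0658]
 [ 0.6462 -0.0356]
 [ 0.5333 -0.0393]
 [ 0.5297  0.0612]] [0.5878 0.013 ]
0.10154842270863233 -87.76975603336206
0.11290678000988534 -178.13846469192455
0.10054441252142167 92.06106198388198
0.112607899687029 2.371630639223521
```

View pics/crop.png

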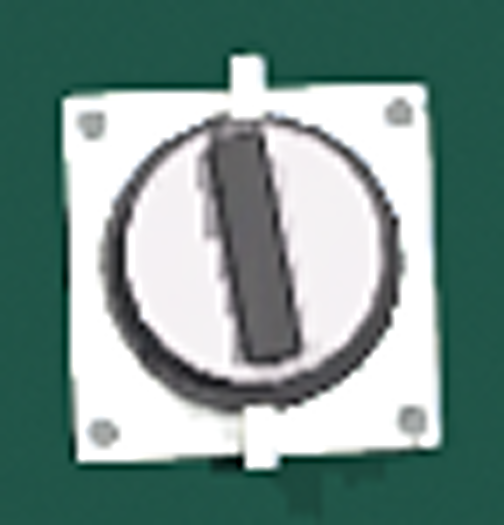

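The crop shows the grey lid with its black bar, corners about (210,138), (262,133), (300,353), (246,362). The plate corners are at (62,95), (427,85), (440,447), (77,462), with the ribs above and below. The choice is right.

```bash
cat >> h.py <<'E'
from scipy.spatial.transform import Rotation as R
def totool(target):
    o=bot.get_obs();return R.from_quat(o["tool_rot"]).inv().apply(np.array(target)-o["eef_pos"])*100
E
python3 - <<'E'
from h import *
np.set_printoptions(precision=4,suppress=True)
f=lambda P,z:np.array([ray("top",(280+(x+.5)/7-.5,165+(y+.5)/7-.5),z)[:2] for x,y in P])
b=f([(210,138),(262,133),(300,353),(246,362)],.125);p=f([(62,95),(427,85),(440,447),(77,462)],.008)
print(b.mean(0),p.mean(0));a=lambda e:np.degrees(np.arctan2(e[1],e[0]))
print("bar",a(b[0]+b[1]-b[2]-b[3]),"plate",a(p[0]+p[1]-p[2]-p[3]),a(p[0]+p[3]-p[1]-p[2])-90,
 np.hypot(*(p[0]-p[1])),np.hypot(*(p[0]-p[3])),np.hypot(*(b[0]+b[1]-b[2]-b[3]))/2)
c=b.mean(0)
print(totool([c[0],c[1],.231]),bot.get_obs()["joint_pos"], bot.camera_model("wrist"))
E
```

```text
[0.5847 0.0136] [0.5849 0.0131]
bar 9.715269805163748 plate 2.4701479937185336 2.2576217094210023 0.10145917492762402 0.1015964465293879 0.05370351443490047
[ 56.1694 -33.7007   0.0308] [-1.265   0.2406  0.005   1.3352 -0.      1.5708] {'K': array([[332.3345,   0.    , 322.3287],
       [  0.    , 332.3345, 201.0322],
       [  0.    ,   0.    ,   1.    ]]), 'world_from_camera': array([[ 0.3011, -0.9028, -0.3069,  0.2305],
       [-0.9536, -0.2852, -0.0967, -0.4524],
       [-0.0002,  0.3218, -0.9468,  0.3732],
       [ 0.    ,  0.    ,  0.    ,  1.    ]])}
```

>>> move_arm:
  motion:
    - {"x":4,"y":-2.4}
    - {"x":8,"y":-4.8}
    - {"x":12,"y":-7.2}
    - {"x":17,"y":-10.2}
    - {"x":22,"y":-13.2}
    - {"x":27,"y":-16.2}
    - {"x":32,"y":-19.2}
    - {"x":37,"y":-22.2}
    - {"x":42,"y":-25.2}
    - {"x":47,"y":-28.2}
    - {"x":51,"y":-30.6}
    - {"x":54,"y":-32.4}
    - {"x":56,"y":-33.6}
    - {"x":56.2,"y":-33.7}
    - {"x":56.2,"y":-33.7}
  gripper: 1

```text
invalid input at $.motion[0]: expected keys x, y, z, yaw
```

```bash
python3 - <<'E'
from h import *
np.set_printoptions(precision=4,suppress=True)
o=bot.get_obs();print(o["clock"],o["eef_pos"],R.from_quat(o["tool_rot"]).as_matrix()[:,0],o["joint_pos"])
cv2.imwrite("pics/w1.png",bot.camera("wrist"))
print([(d["score"],d["centre"]) for d in bot.cut_out("wrist","lid_bar")])
for P in([.585,.0135,.125],[.585,.013,.0]):print(proj("wrist",P))
E
```

```text
0.7 [ 0.1505 -0.4768  0.2313] [ 0.9536  0.301  -0.    ] [-1.265   0.2406  0.005   1.3352 -0.      1.5708]
[]
[-1059.2156 -1979.9271]
[-238.8053 -752.8606]
```

View pics/w1.png

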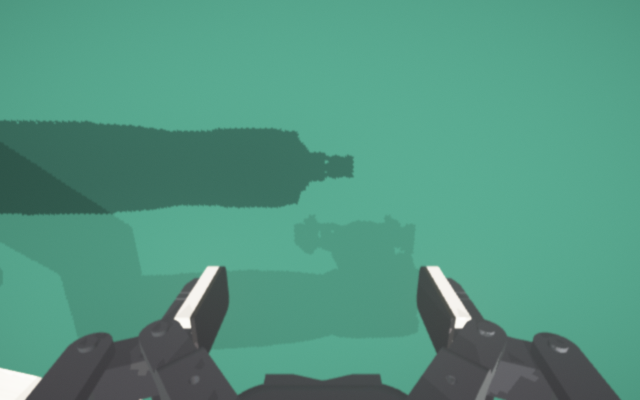

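The picture shows only the bare table and the open fingers, because the move was refused: every row needs all four keys.

>>> move_arm:
  motion:
    - {"x":4,"y":-2.4,"z":0,"yaw":0}
    - {"x":8,"y":-4.8,"z":0,"yaw":0}
    - {"x":12,"y":-7.2,"z":0,"yaw":0}
    - {"x":17,"y":-10.2,"z":0,"yaw":0}
    - {"x":22,"y":-13.2,"z":0,"yaw":0}
    - {"x":27,"y":-16.2,"z":0,"yaw":0}
    - {"x":32,"y":-19.2,"z":0,"yaw":0}
    - {"x":37,"y":-22.2,"z":0,"yaw":0}
    - {"x":42,"y":-25.2,"z":0,"yaw":0}
    - {"x":47,"y":-28.2,"z":0,"yaw":0}
    - {"x":51,"y":-30.6,"z":0,"yaw":0}
    - {"x":54,"y":-32.4,"z":0,"yaw":0}
    - {"x":56,"y":-33.6,"z":0,"yaw":0}
    - {"x":56.2,"y":-33.7,"z":0,"yaw":0}
    - {"x":56.2,"y":-33.7,"z":0,"yaw":0}
  gripper: 1

```text
clock: 2.68
eef_pos: [0.5846, 0.0134, 0.2311]
tool_rot: [0.988, 0.152, -0.0, 0.0]
ft_force: [-0.5, 0.4, -0.0]
grip_width: 0.0852
grasp_force: 0.0
```

```bash
python3 - <<'E'
from h import *
np.set_printoptions(precision=4,suppress=True)
o=bot.get_obs();print(o["clock"],o["eef_pos"],R.from_quat(o["tool_rot"]).as_matrix()[:,0],o["joint_pos"])
cv2.imwrite("pics/w2.png",bot.camera("wrist"))
print([(d["score"],d["centre"]) for d in bot.cut_out("wrist","lid_bar")])
for P in([.585,.0135,.125],[.585,.013,.0]):print(proj("wrist",P))
E
```

```text
2.675 [0.5846 0.0134 0.2311] [ 0.9536  0.301  -0.0009] [ 0.0232  0.4124  0.2468  1.406  -0.0003  2.859 ]
[(0.93, [185.7, 320.4]), (0.58, [265.5, 325.4])]
[320.8675 199.2063]
[321.756  164.7013]
```

View pics/w2.png

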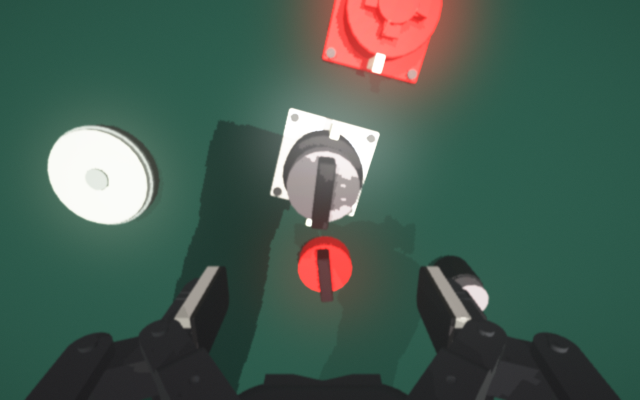

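The wrist view shows the grey lid's bar from (326,158) to (320,228), its top centre near (323,195) against a predicted (321,199), so the position is confirmed. Joint 6 would reach its limit this way round, so I use the half-turned grasp.

>>> move_arm:
  motion:
    - {"x":0,"y":0,"z":0,"yaw":-10}
    - {"x":0,"y":0,"z":0,"yaw":-20}
    - {"x":0,"y":0,"z":0,"yaw":-30}
    - {"x":0,"y":0,"z":0.5,"yaw":-40}
    - {"x":0,"y":0,"z":1,"yaw":-50}
    - {"x":0,"y":0,"z":1.5,"yaw":-60}
    - {"x":0,"y":0,"z":2,"yaw":-70}
    - {"x":0,"y":0,"z":2.5,"yaw":-80}
    - {"x":0,"y":0,"z":3,"yaw":-90}
    - {"x":0,"y":0,"z":3.5,"yaw":-100}
    - {"x":0,"y":0,"z":4,"yaw":-110}
    - {"x":0,"y":0,"z":4.5,"yaw":-120}
    - {"x":0,"y":0,"z":5,"yaw":-130}
    - {"x":0,"y":0,"z":5.5,"yaw":-140}
    - {"x":0,"y":0,"z":6,"yaw":-150}
    - {"x":0,"y":0,"z":6,"yaw":-160}
    - {"x":0,"y":0,"z":6,"yaw":-168}
    - {"x":0,"y":0,"z":6,"yaw":-172}
    - {"x":0,"y":0,"z":6,"yaw":-172}

```text
clock: 5.15
eef_pos: [0.5846, 0.0129, 0.1717]
tool_rot: [-0.082, 0.997, -0.0, 0.0]
ft_force: [-0.2, -0.6, 0.0]
grip_width: 0.0855
grasp_force: 0.0
```

```bash
python3 - <<'E'
from h import *
np.set_printoptions(precision=4,suppress=True)
o=bot.get_obs();x=R.from_quat(o["tool_rot"]).as_matrix()[:,0];print(o["clock"],o["eef_pos"],np.degrees(np.arctan2(x[1],x[0])),o["joint_pos"],o["ft_force"])
print("to grasp",totool([.585,.0135,.102]))
E
```

```text
5.15 [0.5846 0.0129 0.1717] -170.6001687898713 [ 0.0221  0.4379  0.1304  1.263  -0.0001 -0.142 ] [-0.1777 -0.6098  0.0023]
to grasp [-0.0444  0.0558  6.9705]
```

>>> move_arm:
  motion:
    - {"x":0,"y":0,"z":2,"yaw":0}
    - {"x":0,"y":0.05,"z":4,"yaw":0}
    - {"x":0,"y":0.05,"z":5.5,"yaw":0}
    - {"x":0,"y":0.05,"z":6.5,"yaw":0}
    - {"x":0,"y":0.05,"z":6.9,"yaw":0}
    - {"x":0,"y":0.05,"z":6.9,"yaw":0}

```text
clock: 5.9
eef_pos: [0.585, 0.0142, 0.1024]
tool_rot: [-0.083, 0.997, 0.0, 0.0]
ft_force: [-0.9, -0.7, 0.7]
grip_width: 0.0857
grasp_force: 0.0
```

>>> move_arm:
  motion:
    - {"x":0,"y":0,"z":0,"yaw":0}
    - {"x":0,"y":0,"z":0,"yaw":0}
    - {"x":0,"y":0,"z":0,"yaw":0}
    - {"x":0,"y":0,"z":0,"yaw":0}
    - {"x":0,"y":0,"z":0,"yaw":0}
    - {"x":0,"y":0,"z":0,"yaw":0}
  gripper: -1

```text
clock: 6.65
eef_pos: [0.5852, 0.0143, 0.1027]
tool_rot: [-0.083, 0.997, -0.0, 0.0]
ft_force: [0.3, -0.1, 2.2]
grip_width: 0.0127
grasp_force: 59.7
```

>>> move_arm:
  motion:
    - {"x":0,"y":0,"z":0,"yaw":-6}
    - {"x":0,"y":-0.1,"z":0,"yaw":-12}
    - {"x":0,"y":-0.1,"z":0,"yaw":-18}
    - {"x":0,"y":-0.1,"z":0,"yaw":-24}
    - {"x":0,"y":-0.1,"z":0,"yaw":-30}
    - {"x":0,"y":-0.1,"z":0,"yaw":-36}
    - {"x":0,"y":-0.1,"z":0,"yaw":-41}
    - {"x":0,"y":-0.1,"z":0,"yaw":-41}
    - {"x":0,"y":-0.1,"z":0,"yaw":-41}

```text
clock: 7.78
eef_pos: [0.5849, 0.0133, 0.102]
tool_rot: [-0.426, 0.905, 0.0, -0.0]
ft_force: [0.6, -0.8, -1.4]
grip_width: 0.0129
grasp_force: 59.2
```

>>> move_arm:
  motion:
    - {"x":0,"y":0,"z":0.15,"yaw":0}
    - {"x":0,"y":0,"z":0.3,"yaw":0}
    - {"x":0,"y":0,"z":0.45,"yaw":0}
    - {"x":0,"y":0,"z":0.6,"yaw":0}
    - {"x":0,"y":0,"z":0.6,"yaw":0}

```text
clock: 8.4
eef_pos: [0.585, 0.0132, 0.0961]
tool_rot: [-0.427, 0.904, 0.0, -0.0]
ft_force: [-0.2, -0.5, -0.9]
grip_width: 0.0126
grasp_force: 59.2
```

>>> move_arm:
  motion:
    - {"x":0,"y":0,"z":0.2,"yaw":0}
    - {"x":0,"y":0,"z":0.4,"yaw":0}
    - {"x":0,"y":0,"z":0.6,"yaw":0}
    - {"x":0,"y":0,"z":0.75,"yaw":0}
    - {"x":0,"y":0,"z":0.85,"yaw":0}
    - {"x":0,"y":0,"z":0.85,"yaw":0}

```text
clock: 9.15
eef_pos: [0.585, 0.0133, 0.0887]
tool_rot: [-0.427, 0.904, -0.0, 0.0]
ft_force: [-2.8, -0.4, 5.1]
grip_width: 0.0129
grasp_force: 60.1
```

```bash
python3 - <<'E'
from h import *
a=bot.camera("scene")[140:240,260:380];b=bot.camera("top")[150:250,260:380]
cv2.imwrite("pics/s3.png",cv2.resize(np.hstack([a,b]),None,fx=3.3,fy=3.3,interpolation=cv2.INTER_CUBIC))
o=bot.get_obs();print(o["ft_force"],o["ft_torque"],o["joint_pos"][5])
E
```

```text
[-2.75486103 -0.3767405   5.2596942 ] [0.00926221 0.6085512  0.05935389] -0.859121850924369
```

View pics/s3.png

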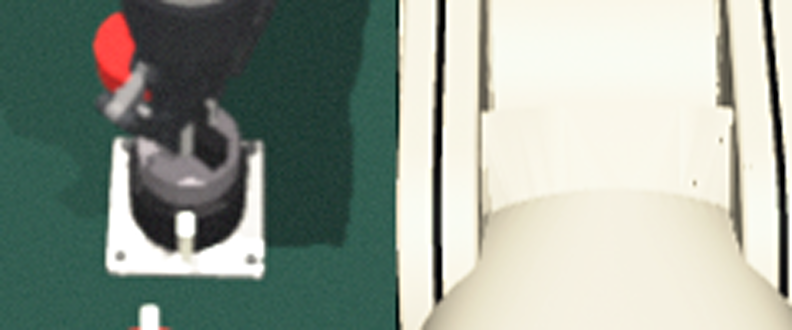

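The scene crop shows the lid low on the pot in the gripper, and the top view is blocked by the arm. The tool sank 14 mm and met light contact, so the lid has dropped. Next I screw it home.

>>> move_arm:
  motion:
    - {"x":0,"y":0,"z":0,"yaw":6}
    - {"x":0,"y":0,"z":0,"yaw":12}
    - {"x":0,"y":0,"z":0,"yaw":18}
    - {"x":0,"y":0,"z":0,"yaw":24}
    - {"x":0,"y":0,"z":0,"yaw":30}
    - {"x":0,"y":0,"z":0,"yaw":36}
    - {"x":0,"y":0,"z":0,"yaw":40}
    - {"x":0,"y":0,"z":0,"yaw":43}
    - {"x":0,"y":0,"z":0,"yaw":45}
    - {"x":0,"y":0,"z":0,"yaw":45}

```text
clock: 10.5
eef_pos: [0.586, 0.0132, 0.0886]
tool_rot: [-0.048, 0.999, -0.0, 0.001]
ft_force: [0.8, 0.3, 6.4]
grip_width: 0.0126
grasp_force: 60.2
```

```bash
python3 - <<'E'
from h import *
o=bot.get_obs();x=R.from_quat(o["tool_rot"]).as_matrix()[:,0];print(np.degrees(np.arctan2(x[1],x[0])),o["ft_force"],o["ft_torque"])
E
```

```text
-174.48291086620478 [0.800994   0.29320785 6.41013238] [-0.12625254  0.03161731 -0.11701154]
```

>>> move_arm:
  motion:
    - {"x":0,"y":0,"z":0,"yaw":1}
    - {"x":0,"y":0,"z":0,"yaw":2}
    - {"x":0,"y":0,"z":0,"yaw":3}
    - {"x":0,"y":0,"z":0,"yaw":4}
    - {"x":0,"y":0,"z":0,"yaw":4}
    - {"x":0,"y":0,"z":0,"yaw":4}

```text
clock: 11.25
eef_pos: [0.5853, 0.0134, 0.0886]
tool_rot: [-0.014, 1.0, 0.0, 0.0]
ft_force: [-1.4, 0.3, 6.6]
grip_width: 0.0128
grasp_force: 60.7
```

```bash
python3 - <<'E'
from h import *
o=bot.get_obs();x=R.from_quat(o["tool_rot"]).as_matrix()[:,0];print(np.degrees(np.arctan2(x[1],x[0])),o["ft_force"],o["ft_torque"])
E
```

```text
-178.37001122528937 [-1.43519463  0.26717987  6.56730498] [-0.04307292  0.36911657  0.41250859]
```

The torque rose to 0.4 N m against the turn, so the stop is reached. I release and lift.

>>> move_arm:
  motion:
    - {"x":0,"y":0,"z":0,"yaw":0}
    - {"x":0,"y":0,"z":0,"yaw":0}
    - {"x":0,"y":0,"z":0,"yaw":0}
    - {"x":0,"y":0,"z":0,"yaw":0}
    - {"x":0,"y":0,"z":0,"yaw":0}
    - {"x":0,"y":0,"z":0,"yaw":0}
  gripper: 1

```text
clock: 12.0
eef_pos: [0.5851, 0.0132, 0.0878]
tool_rot: [-0.013, 1.0, 0.0, -0.0]
ft_force: [0.2, 0.5, 0.5]
grip_width: 0.085
grasp_force: 0.0
```

>>> move_arm:
  motion:
    - {"x":0,"y":0,"z":-1,"yaw":0}
    - {"x":0,"y":0,"z":-3,"yaw":0}
    - {"x":0,"y":0,"z":-6,"yaw":0}
    - {"x":0,"y":0,"z":-10,"yaw":0}
    - {"x":3,"y":0,"z":-14,"yaw":0}
    - {"x":7,"y":0,"z":-16,"yaw":0}
    - {"x":12,"y":0,"z":-16,"yaw":0}
    - {"x":17,"y":0,"z":-16,"yaw":0}
    - {"x":21,"y":0,"z":-16,"yaw":0}
    - {"x":24,"y":0,"z":-16,"yaw":0}
    - {"x":24,"y":0,"z":-16,"yaw":0}
    - {"x":24,"y":0,"z":-16,"yaw":0}

```text
clock: 13.5
eef_pos: [0.346, 0.0069, 0.2487]
tool_rot: [-0.013, 1.0, 0.0, 0.001]
ft_force: [0.0, 0.6, 0.2]
grip_width: 0.0855
grasp_force: 0.0
```

```bash
python3 - <<'E'
from h import *
a=bot.camera("scene")[140:240,260:380];b=bot.camera("top")[150:250,260:380]
cv2.imwrite("pics/s4.png",cv2.resize(np.hstack([a,b]),None,fx=3.3,fy=3.3,interpolation=cv2.INTER_CUBIC))
# bar top ends expected when closed (z=.111)
for c,(r,k) in(("scene",(140,260)),("top",(150,260))):
    for s in(1,-1):
        t=np.radians(2.4);p=proj(c,[.585+s*.028*np.cos(t),.0131+s*.028*np.sin(t),.111]);print(c,s,(p-[k,r])*3.3)
print(bot.get_obs()["ft_force"])
E
```

```text
scene 1 [184.53532029 155.93446312]
scene -1 [186.66407154  79.11171538]
top 1 [183.27316993 111.2034787 ]
top -1 [187.32145919 219.66078564]
[-0.20883999 -0.09932564  0.3326041 ]
```

View pics/s4.png

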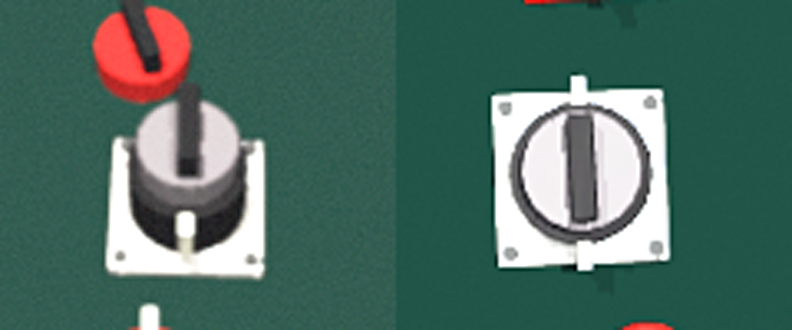

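The bar now runs along the rib line, from (579,115) to (584,220) in the top crop. That matches the predicted closed pose, and in the scene crop the lid sits low with the gripper clear.

```bash
python3 -c "
from workcell import bot;print(bot.job_done())"
```

```text
the job is handed in; nothing more can be done
None
```

The lid dropped into its thread at about 48° and is screwed home to the stop, with its bar in line with the ribs; I let go, backed the gripper clear and handed the job in at about 13.6 s, but no verdict came back.

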